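# Finish the kit: white sleeves from the leaning pegs into the padded crate cells

## Task

Take the two white sleeves off the leaning pegs of the drying rack and set each one down upright, flange down, in its own green-padded cell of the crate. Set them down without dropping them or letting them topple, and leave the black sleeves on their pegs and the grey bushings in their cells as they are.

Things in the scene. Friction and masses are not known exactly. Their poses are not given: they have to be found in the camera images.
- white_a: White: a turned plastic sleeve, 80 mm tall tube of 32 mm outer and 22 mm bore diameter with an 8 mm thick flange of 48 mm diameter at its foot, about 90 g. Origin: centre of the flange's underside; z runs up the tube's axis. At the start it hangs on one of the rack's leaning pegs, flange against the beam
- white_b: The other white one: a turned plastic sleeve, 80 mm tall tube of 32 mm outer and 22 mm bore diameter with an 8 mm thick flange of 48 mm diameter at its foot, about 90 g. Origin: centre of the flange's underside; z runs up the tube's axis. At the start it hangs on one of the rack's leaning pegs, flange against the beam
- black_a: Black: a turned plastic sleeve, 80 mm tall tube of 32 mm outer and 22 mm bore diameter with an 8 mm thick flange of 48 mm diameter at its foot, about 90 g. Origin: centre of the flange's underside; z runs up the tube's axis. At the start it hangs on one of the rack's leaning pegs, flange against the beam. Must stay there
- black_b: The other black one: a turned plastic sleeve, 80 mm tall tube of 32 mm outer and 22 mm bore diameter with an 8 mm thick flange of 48 mm diameter at its foot, about 90 g. Origin: centre of the flange's underside; z runs up the tube's axis. At the start it hangs on one of the rack's leaning pegs, flange against the beam. Must stay there
- rack: drying rack, fixed: blue base 120 x 320 mm, aluminium beam along y, four steel pegs 16 mm thick, 84 mm long, leaning 0.61 rad (35 deg) from vertical to the rack's -x side (the robot's): direction (-0.573, 0, 0.820) in the rack frame. Peg feet at rack x = 0, y = -120, -40, 40, 120, z = 105 mm; a sleeve is clear after sliding 85 mm along the peg. Origin: centre of the base's underside; z up
- crate: shallow pinkish open crate, fixed, 161 x 239 mm, outer walls 34 mm high, dividers 30 mm high, walls and floor 5 mm thick; 2 (along x) by 3 (along y) cells, 73 mm square inside, centres at x = -39, 39, y = -78, 0, 78 mm. Two cells are empty with a green pad, four hold grey bushings. Origin: centre of its underside; z up
- pad_a: thin green square pad, 66 x 66 x 3 mm, fixed on the floor of an empty crate cell, at the cell's centre. Origin: centre of its underside (5 mm above the bench); its top is 3 mm above that
- pad_b: thin green square pad, 66 x 66 x 3 mm, fixed on the floor of an empty crate cell, at the cell's centre. Origin: centre of its underside (5 mm above the bench); its top is 3 mm above that
- grey_a: grey plastic bushing standing in a crate cell, 48 mm tall, 38 mm diameter, foot flange 46 mm. Origin: centre of its underside; z up. Must stay where it is
- grey_b: grey plastic bushing standing in a crate cell, 48 mm tall, 38 mm diameter, foot flange 46 mm. Origin: centre of its underside; z up. Must stay where it is
- grey_c: grey plastic bushing standing in a crate cell, 48 mm tall, 38 mm diameter, foot flange 46 mm. Origin: centre of its underside; z up. Must stay where it is
- grey_d: grey plastic bushing standing in a crate cell, 48 mm tall, 38 mm diameter, foot flange 46 mm. Origin: centre of its underside; z up. Must stay where it is
- deburrer: blue-handled hand deburring tool lying on the bench beyond the crate and rack, a bystander, lower than 40 mm. Origin: centre of its underside. A white 90 mm bowl, 30 mm tall, also stands on the bench between the robot and the rack
There are look-alikes about, which are no part of the job. Leave any turquoise look-alike of the white_b alone. Leave any red look-alike of the white_a alone.

How it is judged:
By the outcome, as a careful person would: the job done as asked, in the order asked, and still so for the second after the job is handed in, with the robot touching nothing.
It also fails if it takes over 69 s, if anything falls off the work surface, if the arm or the gripper's body presses on something with over 40 N, if the wrist force passes 120 N, or if a joint passes its speed limit or range.

## Robot

A 6-joint arm with a two-finger parallel gripper is mounted at the origin on the work surface. World frame = base frame: x ahead of the robot, y to its left, z up, the work surface at z = 0. Lengths are in m, angles in rad, forces in N, time in s.
With the tool pointing down it reaches from about 0.3 to 0.75 m from the base axis. Payload 8.5 kg.
Tool frame: the origin (TCP) lies at the very end of the fingers, on their centre line; the grasp point (between the pads) lies 19 mm behind it; z points along the fingers, x is the direction in which the jaws open and shut, and the axes are right-handed (so a half turn about z gives the same grasp; the last joint's range is limited). The gripper opens to 88 mm and grips with 3 to 60 N. Pads are 18 mm wide; open, the fingers measure 123 mm over their backs; the gripper's body (75 mm by 187 mm) begins 45 mm behind the grasp point.
Start: joints at [-0.215, 0.381, 1.297, -0, 1.464, -0.215], TCP at [0.55, 0, 0.239] pointing down, gripper open.
Joint ranges: [-3.11, 3.11], [-0.89, 2.33], [0.22, 2.48], [-1.42, 4.56], [0.17, 2.85], [-2.88, 2.88]. Speed limits (rad/s): [2.39, 2.39, 3.14, 3.14, 3.14, 3.14].

## Interface

Orientations are given as a unit quaternion [w, x, y, z].
In Python, from workcell import ctrl gives the robot as it stands.
- The arm moves only by the tool move_arm, never from a script. Its arguments are lists of equal length, an entry for each row: "hand": the finger opening in m, from 0 to 0.0881; "slide": the shift along the tool's x, y, z in m, a list of three; "twist": the turn, a rotation vector about the tool's x, y, z in rad, a list of three. A call has 1 to 5 rows; each row shifts and turns the commanded pose from where the row before left it, along the tool's axes as they then stand; what a row does not reach is not made up. A row lasts 1/12 s, in which the tool goes at most 41.7 mm and 7.16 degrees, less where a joint would pass 70% of its speed; a pose out of reach is approached as far as the arm can. A call with a gripper value outside its range is refused whole. The fingers move at their own pace and stop on an object; "grip_force" is the grip in N (left out, the last holds). Time passes only in rows, so rows that do not move let the fingers close. It gives the time, the measured TCP pose, the force and the opening at its end, in the units of the state.
- ctrl.sense(): the state, without advancing time (a new reading comes with each control period).
- ctrl.snapshot(name): name is "scene" or "side" or "wrist"; returns the picture (384x512x3 uint8, red, green, blue); there is no depth.
- ctrl.camera_params(name): a dict with "intrinsics" (3x3 intrinsics, pixels), "dist" ([k1, k2, p1, p2, k3] as OpenCV has them; the pictures are not rectified), "pose" (4x4, takes a point from camera to world coordinates). Camera axes: x right, y down, z forward; pixel columns grow to the right and rows downward; lengths in m; the calibration is good to about 2 mm. A picture is of the moment at which its call begins: read the wrist's pose just before it. camera_params takes no time and is no camera call; for the wrist camera it gives the pose at the moment of the call.
- ctrl.job_done(): hands the job in, once; it reports no verdict.
The state is a dict: "clock": time; "q": joint angles; "dq": joint speeds; "joint_torque": joint torques, N m; "eef_pos": TCP position; "eef_rot": TCP orientation; "force": force on the tool from outside, world axes, zero at the start; "ft_torque": the same for the moment, N m; "finger_gap": opening from 0.0 (shut) to 1.0 (fully open).
Only numpy, scipy, OpenCV 4.12 (cv2) and the standard library are available. Lean on these libraries where they do the work, as an engineer would, in place of code of your own. Each camera call takes 0.05 s, during which the arm holds its last target. There are 200 camera calls.

## Working session

There is one attempt and no reset: what is moved stays moved. The work goes in short steps, Python scripts to look and compute and a tool call to move; the robot and the scene stay as the last step left them, time stands still between calls to the robot, and variables do not carry over. Pictures are saved under pics/ and viewed, about 8 in all and at most 12, crops included, and the job is handed in when it is done.

Besides the shell and the picture viewer there is one more tool, called after "Emit:" by a JSON object that holds its "fn" and its "kwargs". move_arm: Moves the arm, as the interface text tells. Its arguments: {"type":"object","properties":{"hand":{"type":"array"},"slide":{"type":"array"},"twist":{"type":"array"},"grip_force":{"type":"number"}},"required":["hand","slide","twist"]}

```bash
mkdir -p pics; ls
cat > h.py <<'E'
import numpy as np,cv2
from workcell import ctrl
def snap(n,f):
    P=ctrl.camera_params(n); im=ctrl.snapshot(n); cv2.imwrite('pics/'+f,im[:,:,::-1]); np.savez('pics/'+f+'.npz',im=im,**{k:np.array(v) for k,v in P.items()}); return im,P
def load(f): return np.load('pics/'+f+'.npz')
def ray(P,uv):
    K=np.array(P['intrinsics']);T=np.array(P['pose'])
    p=cv2.undistortPoints(np.array(uv,float).reshape(-1,1,2),K,np.array(P['dist'])).reshape(-1,2)
    return T[:3,3],np.c_[p,np.ones(len(p))]@T[:3,:3].T
def onz(P,uv,z):
    o,d=ray(P,uv); return o+d*((z-o[2])/d[:,2])[:,None]
def proj(P,X):
    T=np.linalg.inv(np.array(P['pose']));r=cv2.Rodrigues(T[:3,:3])[0]
    return cv2.projectPoints(np.array(X,float).reshape(-1,1,3),r,T[:3,3],np.array(P['intrinsics']),np.array(P['dist']))[0].reshape(-1,2)
E
python3 - <<'E'
from h import *
a,P=snap('scene','s1.png');b,Q=snap('side','d1.png')
cv2.imwrite('pics/v1.png',np.vstack([a,b])[:,:,::-1]) 
for n,p in(('sc',P),('sd',Q)): print(n,np.round(p['pose'],3).tolist())
print(ctrl.sense())
E
python3 -c "
import cv2,numpy as np
a=cv2.imread('pics/s1.png');b=cv2.imread('pics/d1.png')
cv2.imwrite('pics/v1.png',np.hstack([a,b])[:, :, :])
"
```

```text
pics
sc [[-0.782, 0.474, -0.404, 1.021], [0.623, 0.614, -0.485, 0.526], [0.018, -0.631, -0.776, 0.914], [0.0, 0.0, 0.0, 1.0]]
sd [[0.727, -0.383, 0.57, -0.031], [-0.687, -0.419, 0.594, -0.664], [0.011, -0.823, -0.567, 0.722], [0.0, 0.0, 0.0, 1.0]]
{'clock': 0.1, 'q': array([-2.15302376e-01,  3.81153172e-01,  1.29814961e+00, -4.01036935e-05,
        1.46361466e+00, -2.15298873e-01]), 'dq': array([ 0.00034854, -0.00188859, -0.00124406, -0.00157656, -0.00042606,
        0.00060597]), 'joint_torque': array([ 3.42670668e-03, -4.38650107e+01, -2.24912524e+01,  7.15119881e-02,
        3.42038926e-02, -1.57015911e-04]), 'eef_pos': array([5.49749278e-01, 4.09817178e-05, 2.38198259e-01]), 'eef_rot': array([-1.22039488e-04,  9.99999780e-01,  4.06535402e-07, -6.51359718e-04]), 'force': array([0.64867441, 0.27977352, 0.12731266]), 'ft_torque': array([-0.00173446,  0.01800967, -0.06218027]), 'finger_gap': 1.0032819789582699}
```

View pics/s1.png

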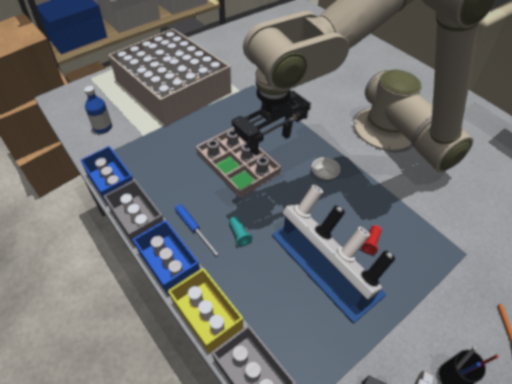

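View pics/d1.png

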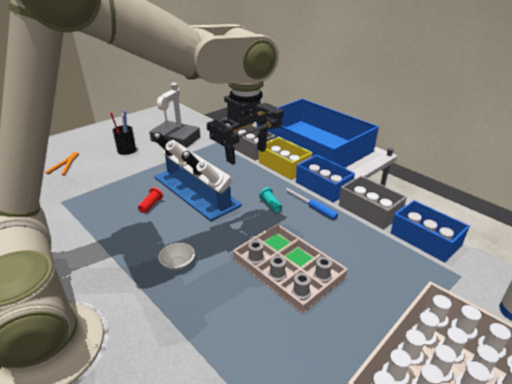

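The rack carries, in the scene view, white (310,198), black (330,222), white (355,240) and black (380,267). Red (373,238) and turquoise (240,230) decoys lie on the bench. The green cells are at (228,163) and (243,180). Next I'll enlarge to confirm.

Run:
```python
from h import *
P=load('s1.png');Q=load('d1.png')
a=P['im'];b=Q['im']
A=cv2.resize(a[170:320,265:400],None,fx=4,fy=4,interpolation=2); 
B=cv2.resize(b[125:225,145:245],None,fx=4,fy=4,interpolation=2)
B=np.pad(B,((0,200),(0,0),(0,0)))[:600]; v=np.hstack([A,B])
v=cv2.resize(v,None,fx=.85,fy=.85); print(v.shape)
cv2.imwrite('pics/c1.png',v[:,:,::-1])
for p,n in((P,'sc'),(Q,'sd')):
    h=cv2.cvtColor(p['im'],cv2.COLOR_RGB2HSV)
    m=cv2.inRange(h,(50,120,80),(75,255,255))
    N,l,s,c=cv2.connectedComponentsWithStats(m)
    for i in range(1,N):
        if s[i,4]>40: print(n,'green',s[i],c[i].round(1),onz(p,[c[i]],.008).round(4))
    m=cv2.inRange(h,(100,120,50),(118,255,255))
    N,l,s,c=cv2.connectedComponentsWithStats(m)
    for i in range(1,N):
        if s[i,4]>300:
            X=onz(p,np.argwhere(l==i)[:,::-1],.01).astype(np.float32)
            r=cv2.minAreaRect(X[:,:2].copy()); print(n,'blue',s[i],np.round(r[0],3),np.round(r[1],3),r[2])
    # crate contour
    m=cv2.inRange(h,(0,25,90),(12,110,235))
    N,l,s,c=cv2.connectedComponentsWithStats(m)
    for i in range(1,N):
        if s[i,4]>300:
            X=onz(p,np.argwhere(l==i)[:,::-1],.034).astype(np.float32)
            r=cv2.minAreaRect(X[:,:2].copy()); print(n,'pink',s[i],np.round(r[0],3),np.round(r[1],3),r[2])
```

```text
(510, 799, 3)
sc green [218 158  19  14 151] [227.1 164.7] [[ 0.5579 -0.1909  0.008 ]]
sc green [233 173  19  15 178] [242.2 179.6] [[ 0.5577 -0.1108  0.008 ]]
sc blue [  37    0   69   53 2615] [ 0.587 -1.518] [0.636 0.299] 82.5851821899414
sc blue [  81  147   51   49 1039] [ 0.877 -0.412] [0.184 0.113] 89.88566589355469
sc blue [ 132  220   67   71 1958] [ 0.877 -0.03 ] [0.192 0.113] 89.96394348144531
sc blue [ 273  220  112  102 2923] [0.585 0.261] [0.117 0.332] 8.653666496276855
sc pink [197 132  83  51 853] [ 0.527 -0.177] [0.158 0.24 ] 2.171794891357422
sd green [266 234  23  16 192] [276.6 241.8] [[ 0.5694 -0.0987  0.008 ]]
sd green [287 249  24  17 226] [298.6 256.7] [[ 0.5698 -0.1783  0.008 ]]
sd blue [ 267   99  112  103 5652] [1.12  0.233] [0.81  0.452] 28.591779708862305
sd blue [ 155  157   87   64 2057] [0.572 0.297] [0.41 0.15] 88.92910766601562
sd blue [ 391  201   78   61 2345] [ 0.924 -0.342] [0.192 0.197] 0.13635897636413574
sd pink [ 233  224  114   90 3234] [ 0.513 -0.191] [0.255 0.18 ] 89.99665832519531
sd pink [ 354  285  112   99 1678] [ 0.544 -0.516] [0.33  0.086] 3.2015762329101562
sd pink [460 312  43  43 363] [ 0.651 -0.598] [0.125 0.041] 4.6314167976379395
```

View pics/c1.png

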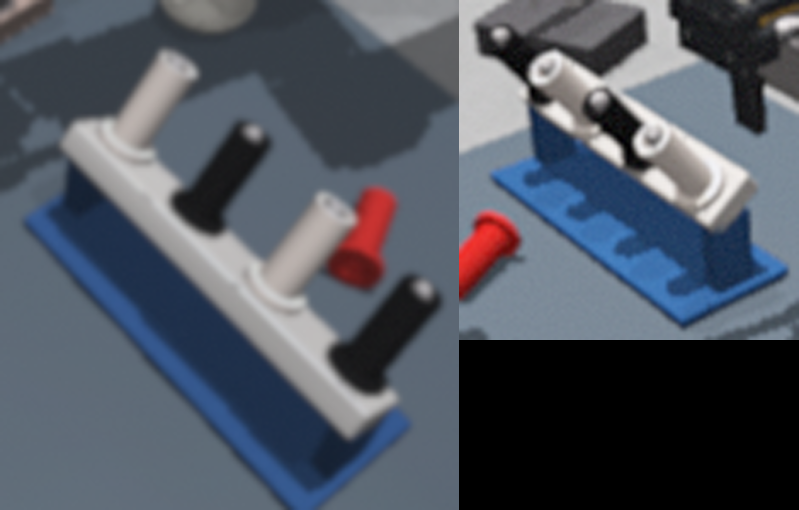

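White sleeves sit on the first (lowest y) and third pegs, and blacks on the others. The red decoy lies on the bench. Triangulating the sleeve tops now.

```bash
cat > tri.py <<'E'
from h import *
def tri(P,u,Q,v):
    o1,d1=ray(P,u);o2,d2=ray(Q,v);out=[]
    for a,b in zip(d1,d2):
        t=np.linalg.lstsq(np.c_[a,-b],o2-o1,rcond=None)[0];x,y=o1+a*t[0],o2+b*t[1]
        out.append(np.r_[(x+y)/2,np.linalg.norm(x-y)])
    return np.array(out)
E
python3 - <<'E'
from tri import *
P=load('s1.png');Q=load('d1.png')
u=np.array([[180,66],[253,135],[338,207],[426,290]])/3.4+[265,170]-.4
v=(np.array([[656,141],[603,103],[549,68],[503,38]])-[459,0])/3.4+[145,125]-.4
X=tri(P,u,Q,v);print(X.round(4))
d=X[3,:2]-X[0,:2];print(np.linalg.norm(d),np.degrees(np.arctan2(-d[0],d[1])))
# base corners in scene: left(25,222), bottom(300,510), right(410,425)
c=np.array([[25,222],[300,510],[410,425]])/3.4+[265,170]-.4
print(onz(P,c,.005).round(4))
c=(np.array([[491,175],[684,326],[787,272]])-[459,0])/3.4+[145,125]-.4
print(onz(Q,c,.005).round(4))
W=ctrl.camera_params('wrist');s=ctrl.sense();print(np.round(W['pose'],4).tolist(),np.round(W['intrinsics'],1).tolist())
snap('wrist','w1.png')
E
```

```text
[[0.5093 0.139  0.1656 0.0053]
 [0.5132 0.218  0.167  0.0049]
 [0.5127 0.2985 0.1694 0.0048]
 [0.5154 0.3792 0.1685 0.006 ]]
0.24034470864806912 -1.4603011709271156
[[0.6131 0.0995 0.005 ]
 [0.6147 0.4102 0.005 ]
 [0.5015 0.4176 0.005 ]]
[[0.5061 0.4229 0.005 ]
 [0.498  0.099  0.005 ]
 [0.6143 0.0993 0.005 ]]
[[1.0, 0.0005, -0.0011, 0.5491], [0.0002, -0.9668, -0.2556, 0.0666], [-0.0012, 0.2556, -0.9668, 0.3841], [0.0, 0.0, 0.0, 1.0]] [[283.0, 0.0, 254.4], [0.0, 283.0, 191.1], [0.0, 0.0, 1.0]]
```

View pics/w1.png

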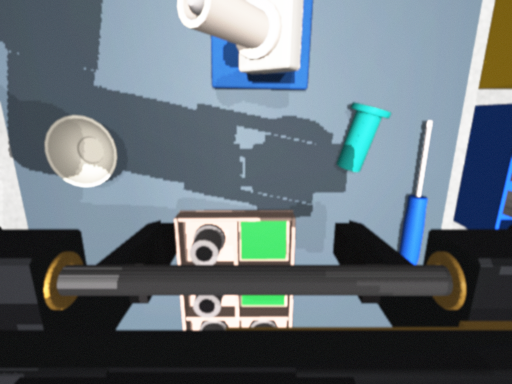

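```bash
cat > plan.py <<'E'
from tri import *
from scipy.spatial.transform import Rotation as R
YAW=np.radians(-1.3)
def rot(tilt,yaw): # jaws along -y, z down tilted toward +x by tilt
    B=np.array([[0,-1,0],[-1,0,0],[0,0,-1.]]) # columns x,y,z
    return R.from_euler('z',yaw)*R.from_euler('y',-tilt)*R.from_matrix(B)
def delta(tcp,rt,s=None):
    s=s or ctrl.sense(); q=s['eef_rot'];r=R.from_quat([q[1],q[2],q[3],q[0]])
    print('slide',(r.inv().apply(np.array(tcp)-s['eef_pos'])*1000).round(1),'mm  twist',(r.inv()*rt).as_rotvec().round(4),'deg',np.degrees((r.inv()*rt).magnitude()).round(1))
AX=R.from_euler('z',YAW).apply([-.573,0,.8195])
E
python3 - <<'E'
from plan import *
W=load('w1.png')
F=np.array([.5555,.139,.105])
print('top,white1',proj(W,[F+AX*.08]), 'flange',proj(W,[F]))
print('pads',proj(W,[[.5637,-.1048,.008],[.5638,-.1846,.008]]))
h=cv2.cvtColor(W['im'],cv2.COLOR_RGB2HSV)
m=cv2.inRange(h,(50,120,80),(75,255,255));ys,xs=np.where(m[:268]);print(xs.min(),xs.max(),ys.min(),ys.max())
print(onz(W,[[xs.min(),240],[xs.max()+1,240],[264,ys.min()],[264,ys.max()+1]],.008).round(4))
# crate top corners picked
print(onz(W,[[176,213],[294,213]],.034).round(4))
delta(F+AX*.131,rot(.61,YAW))
E
```

```text
top,white1 [[195.33129964   1.78304634]] flange [[261.99025053  31.98923718]]
pads [[264.83520404 239.4889266 ]
 [264.39425896 288.22461432]]
242 285 221 257
[[ 0.5308 -0.1056  0.008 ]
 [ 0.5942 -0.1056  0.008 ]
 [ 0.5622 -0.0765  0.008 ]
 [ 0.5628 -0.1342  0.008 ]]
[[ 0.4463 -0.0555  0.034 ]
 [ 0.6004 -0.0554  0.034 ]]
slide [ -69.3 -140.7   26.1] mm  twist [0.4743 0.4855 1.539 ] deg 96.4
```

Emit:
{"fn": "move_arm", "kwargs": {"hand": [0.0881,0.0881,0.0881,0.0881,0.0881], "slide": [[0,0,-0.015],[0,0,-0.015],[0,0,-0.015],[0,0,-0.015],[0,0,0]], "twist": [[0,0,0.12],[0,0,0.12],[0,0,0.12],[0,0,0.12],[0,0,0.12]]}}

```text
clock: 0.57
eef_pos: [0.5506, -0.0001, 0.3014]
eef_rot: [-0.0, 0.954, -0.298, 0.002]
force: [-0.1, 0.8, 0.1]
finger_gap: 1.0
```

Emit:
{"fn": "move_arm", "kwargs": {"hand": [0.0881,0.0881,0.0881,0.0881,0.0881], "slide": [[0,0,0],[0,0,0],[0,0,0],[0,0,0],[0,0,0]], "twist": [[0,0,0.12],[0,0,0.12],[0,0,0.12],[0,0,0.12],[0,0,0.12]]}}

```text
clock: 0.98
eef_pos: [0.5499, 0.0, 0.2985]
eef_rot: [0.0, 0.824, -0.567, -0.0]
force: [-0.3, 0.9, 0.1]
finger_gap: 1.0
```

Emit:
{"fn": "move_arm", "kwargs": {"hand": [0.07,0.07,0.07,0.07,0.07], "slide": [[0,0,0],[0,0,0],[0,0,0],[0,0.014,0],[0,0.014,0]], "twist": [[0,0,0.12],[0,0,0.12],[0,0,0.12],[0.12,0,0],[0.12,0,0]]}}

```text
clock: 1.4
eef_pos: [0.5231, -0.0005, 0.2962]
eef_rot: [-0.087, 0.705, -0.698, 0.086]
force: [1.0, 0.2, 0.6]
finger_gap: 0.792
```

Emit:
{"fn": "move_arm", "kwargs": {"hand": [0.056,0.056,0.056,0.056,0.056], "slide": [[-0.02,0.014,0],[-0.03,0.014,0],[-0.03,0.014,0],[-0.03,0,0],[-0.02,0,0]], "twist": [[0.12,0,0],[0.12,0,0],[0.12,0,0],[0,0,0],[0,0,0]]}}

```text
clock: 1.82
eef_pos: [0.4795, 0.1293, 0.2812]
eef_rot: [-0.207, 0.68, -0.673, 0.205]
force: [-0.1, 0.0, -0.1]
finger_gap: 0.635
```

Run:
```python
from plan import *
F=np.array([.5555,.136,.105])
s=ctrl.sense();print(s['clock'],s['eef_pos'],s['q'].round(2))
delta(F+AX*.131,rot(.61,YAW))
```

```text
1.8167 [0.47948005 0.12925975 0.28121792] [ 0.03  0.05  1.75 -0.02  0.76  1.6 ]
slide [-8.4 37.5 57.8] mm  twist [0.0191 0.0191 0.0277] deg 2.2
```

Emit:
{"fn": "move_arm", "kwargs": {"hand": [0.056,0.056,0.056,0.056], "slide": [[-0.0,0.018,0.02],[-0.004,0.02,0.018],[0,0,0.02],[0,0,0]], "twist": [[0.019,0.019,0.028],[0,0,0],[0,0,0],[0,0,0]]}}

```text
clock: 2.15
eef_pos: [0.4837, 0.1316, 0.2103]
eef_rot: [0.209, -0.667, 0.682, -0.214]
force: [-0.5, -0.1, -0.3]
finger_gap: 0.634
```

Run:
```python
from plan import *
F=np.array([.5555,.136,.105])
im,P=snap('wrist','w2.png');s=ctrl.sense();print(s['clock'],s['eef_pos'])
delta(F+AX*.131,rot(.61,YAW))
print('top',proj(P,[F+AX*.08]),'tip',proj(P,[F+AX*.084]),'flange',proj(P,[F+AX*.008]),'neigh top',proj(P,[F+[.0018,.08,0]+AX*.08]))
```

```text
2.2 [0.48407572 0.13145288 0.21219796]
slide [-6.2  3.  -2.3] mm  twist [ 0.001  -0.0005 -0.0001] deg 0.1
top [[247.63743926 210.94673654]] tip [[247.50735045 212.79544732]] flange [[249.35119641 186.59229097]] neigh top [[136.71913062 210.93411113]]
```

View pics/w2.png

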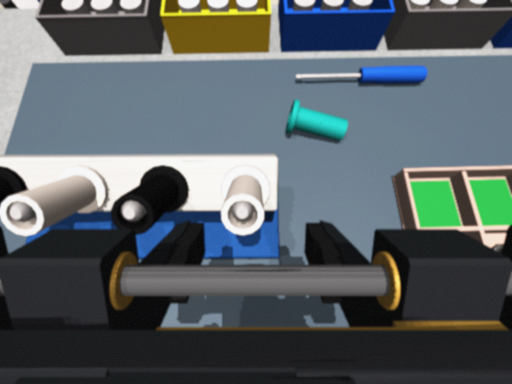

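White tube top is at (242,210), black at (132,210). That gives a lateral correction of about +3.5 mm in y, and the vertical agrees.

Emit:
{"fn": "move_arm", "kwargs": {"hand": [0.056,0.056,0.056,0.056,0.056], "slide": [[-0.009,0.003,0],[0,0,0.022],[0,0,0.022],[0,0,0.022],[0,0,0]], "twist": [[0,0,0],[0,0,0],[0,0,0],[0,0,0],[0,0,0]]}}

```text
clock: 2.62
eef_pos: [0.5209, 0.1391, 0.1563]
eef_rot: [0.21, -0.666, 0.683, -0.215]
force: [-0.5, 0.5, -1.1]
finger_gap: 0.635
```

Run:
```python
from plan import *
F=np.array([.5555,.139,.105])
im,P=snap('wrist','w3.png');s=ctrl.sense();print(s['clock'],s['eef_pos'],s['force'])
delta(F+AX*.041,rot(.61,YAW))
print('top',proj(P,[F+AX*.08]),'flange',proj(P,[F+AX*.008]))
```

```text
2.6667 [0.52029309 0.13920249 0.15755515] [ 0.84690037  0.3754137  -0.54394548]
slide [-0.6  1.3 22.2] mm  twist [-0.0008 -0.0011 -0.0009] deg 0.1
top [[255.28871074 253.06072521]] flange [[254.91206502 207.74289791]]
```

View pics/w3.png

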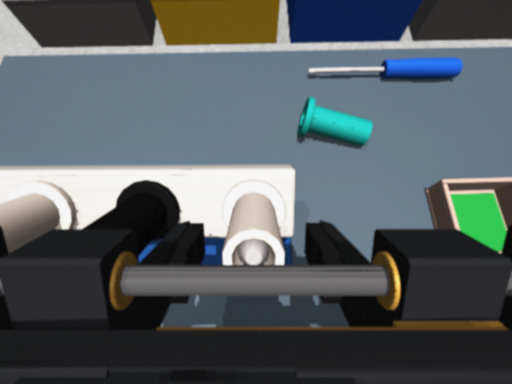

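The tube is centred between the fingers at (253,245), with the black neighbour clear. Advance and grip.

Emit:
{"fn": "move_arm", "kwargs": {"hand": [0.056,0.056,0.056,0.03,0.028], "slide": [[0,0.001,0.012],[0,0,0.01],[0,0,0],[0,0,0],[0,0,0]], "twist": [[0,0,0],[0,0,0],[0,0,0],[0,0,0],[0,0,0]], "grip_force": 20}}

```text
clock: 3.08
eef_pos: [0.5316, 0.1393, 0.14]
eef_rot: [0.211, -0.666, 0.682, -0.216]
force: [-0.2, -0.4, -0.4]
finger_gap: 0.509
```

Emit:
{"fn": "move_arm", "kwargs": {"hand": [0.028,0.028,0.028,0.028,0.028], "slide": [[0,0,0],[0,0,0],[0,0,0],[0,0,0],[0,0,0]], "twist": [[0,0,0],[0,0,0],[0,0,0],[0,0,0],[0,0,0]]}}

```text
clock: 3.5
eef_pos: [0.5317, 0.1394, 0.1396]
eef_rot: [0.211, -0.666, 0.682, -0.216]
force: [-4.1, -0.1, 6.2]
finger_gap: 0.343
```

Run:
```python
from plan import *
F=np.array([.5555,.139,.105])
s=ctrl.sense();print(s['clock'],s['eef_pos'],s['force'],s['finger_gap']*88)
delta(F+AX*.041,rot(.61,YAW))
```

```text
3.5 [0.53172234 0.13941769 0.13961242] [-4.13711677 -0.09019577  6.24592387] 30.18913273866844
slide [-0.1  0.3  1. ] mm  twist [-0.0031 -0.0002 -0.0002] deg 0.2
```

Emit:
{"fn": "move_arm", "kwargs": {"hand": [0.028,0.028,0.028,0.028,0.028], "slide": [[0,0,-0.01],[0,0,-0.015],[0,0,-0.02],[0,0,-0.02],[0,0,-0.02]], "twist": [[0,0,0],[0,0,0],[0,0,0],[0,0,0],[0,0,0]]}}

```text
clock: 3.92
eef_pos: [0.4821, 0.1405, 0.2096]
eef_rot: [0.211, -0.666, 0.682, -0.215]
force: [-0.2, 0.4, -0.7]
finger_gap: 0.347
```

Emit:
{"fn": "move_arm", "kwargs": {"hand": [0.028,0.028,0.028], "slide": [[0,0,-0.02],[0,0,-0.01],[0,0,0]], "twist": [[0,0,0],[0,0,0],[0,0,0]]}}

```text
clock: 4.17
eef_pos: [0.4647, 0.1411, 0.2352]
eef_rot: [0.212, -0.666, 0.682, -0.216]
force: [1.0, -0.3, -0.9]
finger_gap: 0.348
```

Run:
```python
from plan import *
im,P=snap('wrist','w4.png');s=ctrl.sense();print(s['clock'],s['eef_pos'],s['force'],s['finger_gap']*88)
```

```text
4.2167 [0.46515388 0.14095498 0.2340557 ] [-0.37673155 -0.16715764 -0.89713159] 30.770314526723755
```

View pics/w4.png

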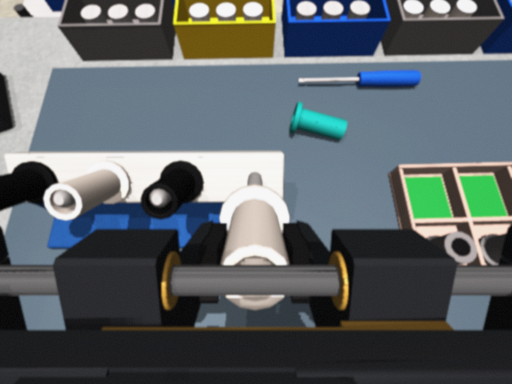

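The sleeve is held clear of the peg tip (254,180), and the other sleeves are undisturbed. Both green pads are visible at (428,197) and (483,196), so I'll measure them here.

```bash
cat > pads.py <<'E'
import sys
from plan import *
P=load(sys.argv[1]);h=cv2.cvtColor(P['im'],cv2.COLOR_RGB2HSV)
m=cv2.inRange(h,(50,120,60),(75,255,255));N,l,s,c=cv2.connectedComponentsWithStats(m)
for i in range(1,N):
    if s[i,4]>100:
        X=onz(P,np.argwhere(l==i)[:,::-1],.008)
        r=cv2.minAreaRect(X[:,:2].astype(np.float32));print(s[i],np.round(r[0],4),np.round(r[1],4),r[2],'range',np.percentile(X,1,axis=0).round(4)[:2],np.percentile(X,99,axis=0).round(4)[:2])
# pink wall tops
m=cv2.inRange(h,(0,20,60),(20,130,255));cv2.imwrite('pics/m.png',m)
E
python3 pads.py w4.png; python3 -c "
from plan import *
delta([.5635,-.185,.17],rot(0,0))"
```

```text
[ 406  177   45   41 1427] [ 0.5621 -0.1083] [0.0602 0.0519] 0.2661139667034149 range [ 0.5327 -0.1337] [ 0.5913 -0.083 ]
[ 460  176   46   40 1351] [ 0.5624 -0.1879] [0.0602 0.0491] 0.03957420215010643 range [ 0.5328 -0.2118] [ 0.5921 -0.1638]
slide [323.6 -49.6 113.3] mm  twist [-0.6136 -0.0069 -0.0222] deg 35.2
```

Emit:
{"fn": "move_arm", "kwargs": {"hand": [0.028,0.028,0.028,0.028,0.028], "slide": [[0.01,0,-0.01],[0.02,0,0],[0.025,0,0],[0.025,0,0],[0.025,0,0]], "twist": [[-0.1,0,0],[-0.12,0,0],[-0.12,0,0],[-0.12,0,0],[-0.12,0,0]]}}

```text
clock: 4.63
eef_pos: [0.4574, 0.0348, 0.2414]
eef_rot: [0.01, -0.699, 0.715, -0.009]
force: [1.1, 0.2, -1.7]
finger_gap: 0.345
```

Emit:
{"fn": "move_arm", "kwargs": {"hand": [0.028,0.028,0.028,0.028,0.028], "slide": [[0.03,-0.02,0],[0.03,-0.02,0],[0.03,-0.02,0],[0.03,-0.02,0],[0.03,-0.01,0]], "twist": [[-0.034,0,-0.022],[0,0,0],[0,0,0],[0,0,0],[0,0,0]]}}

```text
clock: 5.05
eef_pos: [0.5482, -0.1165, 0.2402]
eef_rot: [-0.001, -0.707, 0.708, 0.001]
force: [0.1, 0.2, -0.9]
finger_gap: 0.345
```

Emit:
{"fn": "move_arm", "kwargs": {"hand": [0.028,0.028,0.028,0.028,0.028], "slide": [[0.03,0,0],[0.025,0,0],[0.01,0,0],[0,0,0],[0,0,0]], "twist": [[0,0,0],[0,0,0],[0,0,0],[0,0,0],[0,0,0]]}}

```text
clock: 5.47
eef_pos: [0.5465, -0.1791, 0.2412]
eef_rot: [-0.001, -0.706, 0.708, 0.001]
force: [0.9, -0.3, -1.5]
finger_gap: 0.349
```

Run:
```python
from plan import *
s=ctrl.sense();print(s['clock'],s['eef_pos'],s['force'],s['finger_gap']*88,s['q'].round(2))
delta([.563,-.183,.12],rot(0,0))
```

```text
5.4667 [ 0.54647494 -0.17910378  0.24116048] [ 0.89034699 -0.30108697 -1.51536266] 30.726239792429386 [-0.52  0.42  1.22 -0.    1.5   1.05]
slide [  4.  -16.9 121.1] mm  twist [ 0.003   0.0007 -0.0017] deg 0.2
```

Emit:
{"fn": "move_arm", "kwargs": {"hand": [0.028,0.028,0.028,0.028,0.028], "slide": [[0.004,-0.017,0.02],[0,0,0.035],[0,0,0.035],[0,0,0.02],[0,0,0]], "twist": [[0.003,0,-0.0017],[0,0,0],[0,0,0],[0,0,0],[0,0,0]]}}

```text
clock: 5.88
eef_pos: [0.5619, -0.1808, 0.1277]
eef_rot: [0.001, 0.708, -0.706, -0.004]
force: [-0.3, -0.1, -1.6]
finger_gap: 0.349
```

```bash
python3 - <<'E'
from plan import *
s=ctrl.sense();print(s['clock'],s['eef_pos'],s['force'])
a,P=snap('scene','s5.png');b,Q=snap('side','d5.png');w,W=snap('wrist','w5.png')
A=cv2.resize(a[100:200,190:290],(400,400),interpolation=2);B=cv2.resize(b[165:305,230:370],(400,400),interpolation=2)
cv2.imwrite('pics/c5.png',np.hstack([A,B])[:,:,::-1])
f=s['eef_pos']-[0,0,.042]
print('foot pred',f,proj(P,[f]),proj(Q,[f]),'crop',(proj(P,[f])-[190,100])*4,(proj(Q,[f])-[230,165])*400/140+[400,0])
E
python3 pads.py w5.png
```

```text
5.8833 [ 0.56191434 -0.18084304  0.12768916] [-0.27087874 -0.06975749 -1.5552346 ]
foot pred [ 0.56191434 -0.18084304  0.08568916] [[226.81326516 149.59369927]] [[299.13994648 235.33838491]] crop [[147.25306064 198.37479706]] [[597.54270424 200.96681403]]
[ 141  154   69   64 3953] [ 0.5619 -0.104 ] [0.0637 0.0631] 0.4243703782558441 range [ 0.531  -0.1347] [ 0.5937 -0.073 ]
[ 222  154   67   48 2332] [ 0.5704 -0.1815] [0.0469 0.0638] 0.12090612947940826 range [ 0.5515 -0.2128] [ 0.5939 -0.1501]
```

View pics/c5.png

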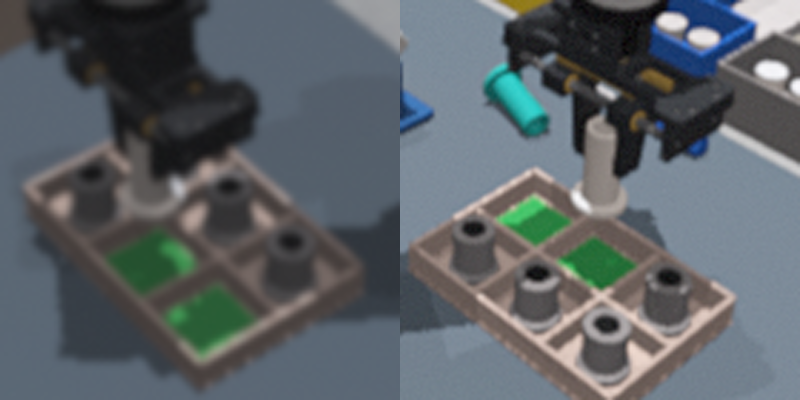

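View pics/w5.png

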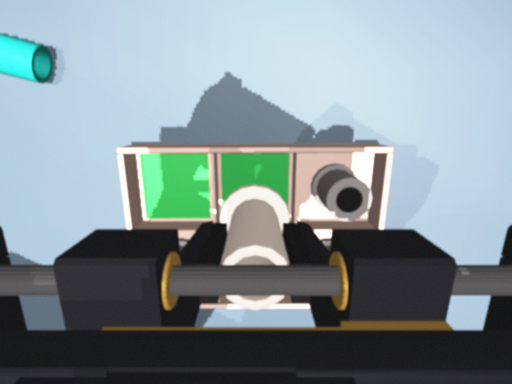

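In the crop the foot sits at (148,203)/(599,203), over the middle pad. The sleeve is upright, and the pad centre (0.562,-0.1815) matches the TCP. Lowering.

Emit:
{"fn": "move_arm", "kwargs": {"hand": [0.028,0.028,0.028,0.028,0.028], "slide": [[0,0,0.025],[0,0,0.025],[0,0,0.015],[0,0,0.003],[0,0,0]], "twist": [[0,0,0],[0,0,0],[0,0,0],[0,0,0],[0,0,0]]}}

```text
clock: 6.45
eef_pos: [0.5642, -0.1836, 0.065]
eef_rot: [-0.0, 0.707, -0.707, 0.001]
force: [-0.6, 0.3, -1.4]
finger_gap: 0.345
```

Emit:
{"fn": "move_arm", "kwargs": {"hand": [0.028,0.028,0.028], "slide": [[0,0,0.0015],[0,0,0.0015],[0,0,0]], "twist": [[0,0,0],[0,0,0],[0,0,0]]}}

```text
clock: 6.7
eef_pos: [0.5642, -0.1838, 0.062]
eef_rot: [-0.001, 0.707, -0.707, 0.001]
force: [0.5, 0.8, -0.3]
finger_gap: 0.347
```

Run:
```python
from plan import *
s=ctrl.sense();print(s['clock'],s['eef_pos'],s['force'],s['finger_gap']*88)
```

```text
6.7 [ 0.56415532 -0.1837799   0.06201897] [ 0.46387364  0.77679876 -0.34679509] 30.532121730783423
```

Emit:
{"fn": "move_arm", "kwargs": {"hand": [0.028,0.028,0.028,0.028,0.028], "slide": [[0,0,0.003],[0,0,0.003],[0,0,0.0015],[0,0,0.001],[0,0,0]], "twist": [[0,0,0],[0,0,0],[0,0,0],[0,0,0],[0,0,0]]}}

```text
clock: 7.12
eef_pos: [0.5636, -0.1836, 0.0521]
eef_rot: [-0.0, 0.707, -0.707, 0.0]
force: [0.4, -0.0, -1.4]
finger_gap: 0.347
```

Emit:
{"fn": "move_arm", "kwargs": {"hand": [0.028,0.028,0.028], "slide": [[0,0,0.001],[0,0,0.001],[0,0,0]], "twist": [[0,0,0],[0,0,0],[0,0,0]]}}

```text
clock: 7.37
eef_pos: [0.5638, -0.1836, 0.0506]
eef_rot: [-0.0, 0.707, -0.707, 0.001]
force: [0.3, 0.3, -0.6]
finger_gap: 0.345
```

Emit:
{"fn": "move_arm", "kwargs": {"hand": [0.028,0.028,0.028], "slide": [[0,0,0.001],[0,0,0],[0,0,0]], "twist": [[0,0,0],[0,0,0],[0,0,0]]}}

```text
clock: 7.62
eef_pos: [0.5639, -0.1836, 0.0505]
eef_rot: [-0.0, 0.707, -0.707, 0.001]
force: [-3.9, 2.1, 8.1]
finger_gap: 0.341
```

Emit:
{"fn": "move_arm", "kwargs": {"hand": [0.028,0.028,0.028], "slide": [[0,0,0.001],[0,0,0],[0,0,0]], "twist": [[0,0,0],[0,0,0],[0,0,0]]}}

```text
clock: 7.87
eef_pos: [0.5639, -0.1836, 0.0504]
eef_rot: [-0.0, 0.707, -0.707, 0.001]
force: [-4.3, 3.4, 16.0]
finger_gap: 0.347
```

Contact at z=0.0505. I'll ease off 1.5 mm, open and retreat.

Emit:
{"fn": "move_arm", "kwargs": {"hand": [0.028,0.034,0.04,0.046,0.05], "slide": [[0,0,-0.0015],[0,0,0],[0,0,0],[0,0,0],[0,0,0]], "twist": [[0,0,0],[0,0,0],[0,0,0],[0,0,0],[0,0,0]]}}

```text
clock: 8.28
eef_pos: [0.5637, -0.1836, 0.0497]
eef_rot: [-0.0, 0.707, -0.707, 0.0]
force: [-0.5, -0.5, 0.8]
finger_gap: 0.559
```

Emit:
{"fn": "move_arm", "kwargs": {"hand": [0.05,0.05,0.05,0.05,0.05], "slide": [[0,0,0],[0,0,0],[0,0,0],[0,0,0],[0,0,-0.01]], "twist": [[0,0,0],[0,0,0],[0,0,0],[0,0,0],[0,0,0]]}}

```text
clock: 8.7
eef_pos: [0.5629, -0.1832, 0.0587]
eef_rot: [0.0, 0.707, -0.707, -0.001]
force: [-0.6, 0.8, -0.8]
finger_gap: 0.569
```

Emit:
{"fn": "move_arm", "kwargs": {"hand": [0.05,0.05,0.05,0.05,0.05], "slide": [[0,0,-0.02],[0,0,-0.035],[0,0,-0.035],[0,0,-0.035],[0,0,-0.035]], "twist": [[0,0,0],[0,0,0],[0,0,0],[0,0,0],[0,0,0]]}}

```text
clock: 9.12
eef_pos: [0.5632, -0.1833, 0.2226]
eef_rot: [-0.0, 0.707, -0.707, 0.001]
force: [-0.0, 0.2, -0.1]
finger_gap: 0.57
```

Run:
```python
from plan import *
s=ctrl.sense();print(s['clock'],s['eef_pos'],s['force'],s['finger_gap']*88)
F=np.array([.5555,.139,.105])+.16*R.from_euler('z',YAW).apply([0,1,0]);print(F)
delta(F+AX*.131,rot(.61,YAW))
w,W=snap('wrist','w6.png')
cv2.imwrite('pics/c6.png',w[:,:,::-1])
```

```text
9.1167 [ 0.56316584 -0.18330628  0.22261842] [-0.04131586  0.15962821 -0.11202958] 50.180017718499045
[0.55912997 0.29895882 0.105     ]
slide [-484.    78.8    9.8] mm  twist [0.6082 0.0064 0.0227] deg 34.9
```

View pics/c6.png

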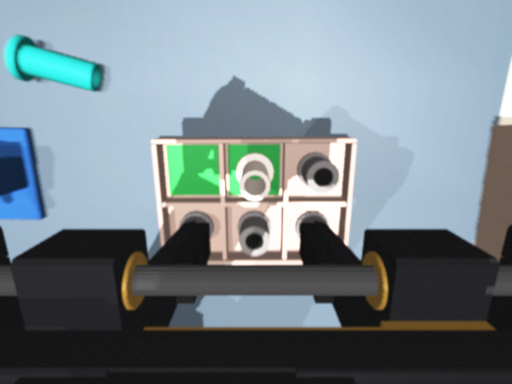

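The sleeve stands upright on the middle pad at (254,175) and the bushings are untouched. On to the second white sleeve, on the third peg.

Emit:
{"fn": "move_arm", "kwargs": {"hand": [0.056,0.056,0.056,0.056,0.056], "slide": [[-0.02,0.02,-0.03],[-0.03,0.02,-0.03],[-0.035,0.02,0],[-0.035,0.02,0],[-0.035,0,0]], "twist": [[0,0,0],[0,0,0],[0,0,0],[0,0,0],[0,0,0]]}}

```text
clock: 9.58
eef_pos: [0.4828, -0.0305, 0.2778]
eef_rot: [0.0, -0.707, 0.707, -0.001]
force: [0.9, -0.8, 0.1]
finger_gap: 0.634
```

Emit:
{"fn": "move_arm", "kwargs": {"hand": [0.056,0.056,0.056,0.056,0.056], "slide": [[-0.035,0,0],[-0.035,0,0],[-0.035,0,0],[-0.035,0,0],[-0.035,0,0]], "twist": [[0,0,0.022],[0,0,0],[0,0,0],[0,0,0],[0,0,0]]}}

```text
clock: 10.0
eef_pos: [0.4881, 0.1448, 0.2771]
eef_rot: [0.001, -0.699, 0.715, -0.001]
force: [1.5, -0.1, 1.5]
finger_gap: 0.636
```

Emit:
{"fn": "move_arm", "kwargs": {"hand": [0.056,0.056,0.056,0.056,0.056], "slide": [[-0.03,0,0],[-0.03,0,0],[-0.03,0,0],[-0.03,0,0],[-0.02,0,0]], "twist": [[0.12,0,0],[0.12,0,0],[0.12,0,0],[0.12,0,0],[0.12,0,0]]}}

```text
clock: 10.42
eef_pos: [0.491, 0.2856, 0.278]
eef_rot: [0.211, -0.668, 0.681, -0.213]
force: [0.6, -0.4, 0.4]
finger_gap: 0.633
```

Emit:
{"fn": "move_arm", "kwargs": {"hand": [0.056,0.056], "slide": [[0,0,0],[0,0,0]], "twist": [[0,0,0],[0,0,0]]}}

```text
clock: 10.58
eef_pos: [0.4903, 0.2839, 0.2763]
eef_rot: [0.206, -0.669, 0.682, -0.211]
force: [0.8, -0.3, 0.1]
finger_gap: 0.639
```

Run:
```python
from plan import *
s=ctrl.sense();print(s['clock'],s['eef_pos'],s['finger_gap']*88,s['q'].round(2))
F=np.array([.5591,.299,.105])
delta(F+AX*.131,rot(.61,YAW))
```

```text
10.5833 [0.49031913 0.28387671 0.27631103] 56.20982458802645 [ 0.42  0.21  1.56 -0.33  0.84  2.17]
slide [-16.8  41.5  49.1] mm  twist [0.0105 0.0013 0.0038] deg 0.6
```

Emit:
{"fn": "move_arm", "kwargs": {"hand": [0.056,0.056,0.056,0.056], "slide": [[-0.009,0.02,0],[-0.008,0.021,0.02],[0,0,0.028],[0,0,0]], "twist": [[0.0105,0,0.004],[0,0,0],[0,0,0],[0,0,0]]}}

```text
clock: 10.92
eef_pos: [0.4867, 0.2986, 0.2102]
eef_rot: [0.207, -0.666, 0.684, -0.214]
force: [-0.5, -0.5, -1.2]
finger_gap: 0.631
```

Run:
```python
from plan import *
im,P=snap('wrist','w7.png');s=ctrl.sense();print(s['clock'],s['eef_pos'])
F=np.array([.5591,.299,.105])
delta(F+AX*.041,rot(.61,YAW))
print('top',proj(P,[F+AX*.08]),'flange',proj(P,[F+AX*.008]),'black tops',proj(P,[F+[.0018,.08,0]+AX*.08,F-[.0018,.08,0]+AX*.08]))
```

```text
10.9667 [0.486752   0.29880172 0.21248303]
slide [-2.1  2.1 88.5] mm  twist [ 0.0021 -0.0029 -0.0038] deg 0.3
top [[252.94345792 209.89270282]] flange [[253.06149623 185.72792045]] black tops [[141.98982327 210.34447598]
 [363.66710612 209.4418313 ]]
```

View pics/w7.png

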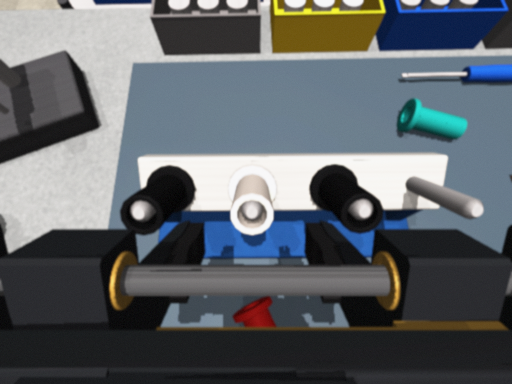

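The tube top is at (251,210), 1 px from the prediction. The blacks at (141,210) and (361,210) are clear.

Emit:
{"fn": "move_arm", "kwargs": {"hand": [0.056,0.056,0.056,0.056,0.056], "slide": [[-0.003,0.002,0.005],[0,0,0.02],[0,0,0.022],[0,0,0.022],[0,0,0]], "twist": [[0,-0.003,-0.003],[0,0,0],[0,0,0],[0,0,0],[0,0,0]]}}

```text
clock: 11.38
eef_pos: [0.5252, 0.3015, 0.1545]
eef_rot: [0.21, -0.667, 0.682, -0.214]
force: [-0.4, 0.2, -0.2]
finger_gap: 0.633
```

Run:
```python
from plan import *
s=ctrl.sense();print(s['clock'],s['eef_pos'],s['force'])
delta(np.array([.5591,.2995,.105])+AX*.041,rot(.61,YAW))
```

```text
11.3833 [0.52520034 0.30154772 0.15447693] [-0.37717183  0.18261165 -0.22174938]
slide [ 1.3  0.5 19. ] mm  twist [ 0.0004  0.001  -0.0009] deg 0.1
```

Emit:
{"fn": "move_arm", "kwargs": {"hand": [0.056,0.056,0.056,0.03,0.028], "slide": [[0.001,0,0.01],[0,0,0.008],[0,0,0],[0,0,0],[0,0,0]], "twist": [[0,0,0],[0,0,0],[0,0,0],[0,0,0],[0,0,0]], "grip_force": 20}}

```text
clock: 11.8
eef_pos: [0.5342, 0.3015, 0.1421]
eef_rot: [0.212, -0.667, 0.681, -0.214]
force: [0.4, 0.3, 0.6]
finger_gap: 0.506
```

Emit:
{"fn": "move_arm", "kwargs": {"hand": [0.028,0.028,0.028,0.028,0.028], "slide": [[0,0,0],[0,0,0],[0,0,0],[0,0,0],[0,0,0]], "twist": [[0,0,0],[0,0,0],[0,0,0],[0,0,0],[0,0,0]]}}

```text
clock: 12.22
eef_pos: [0.5342, 0.3014, 0.1417]
eef_rot: [0.212, -0.667, 0.681, -0.214]
force: [-3.2, -2.4, 4.7]
finger_gap: 0.348
```

Run:
```python
from plan import *
s=ctrl.sense();print(s['clock'],s['eef_pos'],s['force'],s['finger_gap']*88)
delta(np.array([.5591,.2995,.105])+AX*.041,rot(.61,YAW))
```

```text
12.2167 [0.53415884 0.30137255 0.14170488] [-3.22760427 -2.36600859  4.65474203] 30.622119050390555
slide [1.3 0.6 3.4] mm  twist [-0.0021  0.0033  0.0003] deg 0.2
```

Emit:
{"fn": "move_arm", "kwargs": {"hand": [0.028,0.028,0.028,0.028,0.028], "slide": [[0,0,-0.01],[0,0,-0.015],[0,0,-0.02],[0,0,-0.02],[0,0,-0.02]], "twist": [[0,0,0],[0,0,0],[0,0,0],[0,0,0],[0,0,0]]}}

```text
clock: 12.63
eef_pos: [0.4846, 0.3022, 0.2117]
eef_rot: [0.211, -0.667, 0.682, -0.214]
force: [-0.2, 0.4, -0.9]
finger_gap: 0.354
```

Emit:
{"fn": "move_arm", "kwargs": {"hand": [0.028,0.028,0.028,0.028,0.028], "slide": [[0,0,-0.02],[0,0,-0.02],[0,0,-0.02],[0,0,-0.02],[0,0,0]], "twist": [[0,0,0],[0,0,0],[0,0,0],[0,0,0],[0,0,0]]}}

```text
clock: 13.05
eef_pos: [0.4384, 0.3037, 0.2798]
eef_rot: [0.214, -0.667, 0.681, -0.214]
force: [0.5, 0.3, 0.6]
finger_gap: 0.348
```

Run:
```python
from plan import *
s=ctrl.sense();print(s['clock'],s['eef_pos'],s['force'],s['finger_gap']*88)
delta([.563,-.104,.26],rot(0,0))
```

```text
13.05 [0.43839945 0.30373829 0.27983549] [0.48436607 0.31292305 0.63443441] 30.59082603352448
slide [405.4 -97.9  90.7] mm  twist [-6.16e-01 -2.00e-04 -2.01e-02] deg 35.3
```

Emit:
{"fn": "move_arm", "kwargs": {"hand": [0.028,0.028,0.028,0.028,0.028], "slide": [[0.01,0,0],[0.02,0,0],[0.025,0,0],[0.025,0,0],[0.025,0,0]], "twist": [[-0.12,0,0],[-0.12,0,0],[-0.12,0,0],[-0.12,0,0],[-0.12,0,0]]}}

```text
clock: 13.47
eef_pos: [0.4373, 0.1971, 0.2761]
eef_rot: [0.004, -0.7, 0.714, -0.001]
force: [0.3, 0.0, -0.9]
finger_gap: 0.349
```

Emit:
{"fn": "move_arm", "kwargs": {"hand": [0.028,0.028,0.028,0.028,0.028], "slide": [[0.03,0,0],[0.03,0,0],[0.035,0,0],[0.035,0,0],[0.035,0,0]], "twist": [[-0.016,0,-0.02],[0,0,0],[0,0,0],[0,0,0],[0,0,0]]}}

```text
clock: 13.88
eef_pos: [0.4365, 0.0314, 0.2748]
eef_rot: [-0.001, -0.707, 0.707, 0.003]
force: [1.2, -0.3, -1.1]
finger_gap: 0.348
```

Emit:
{"fn": "move_arm", "kwargs": {"hand": [0.028,0.028,0.028,0.028,0.028], "slide": [[0.035,-0.02,0],[0.035,-0.025,0],[0.03,-0.025,0],[0.02,-0.02,0],[0,0,0]], "twist": [[0,0,0],[0,0,0],[0,0,0],[0,0,0],[0,0,0]]}}

```text
clock: 14.3
eef_pos: [0.5283, -0.09, 0.2727]
eef_rot: [-0.001, -0.705, 0.709, 0.003]
force: [-1.2, 0.5, -0.5]
finger_gap: 0.354
```

Run:
```python
from plan import *
s=ctrl.sense();print(s['clock'],s['eef_pos'],s['force'],s['finger_gap']*88)
delta([.563,-.104,.13],rot(0,0))
```

```text
14.3 [ 0.52833844 -0.0900297   0.2727113 ] [-1.17114251  0.53454477 -0.52363916] 31.110833130380566
slide [ 14.2 -35.5 142.5] mm  twist [ 0.0055  0.0026 -0.0046] deg 0.4
```

Emit:
{"fn": "move_arm", "kwargs": {"hand": [0.028,0.028,0.028,0.028,0.028], "slide": [[0.007,-0.018,0],[0.007,-0.018,0.035],[0,0,0.04],[0,0,0.04],[0,0,0.025]], "twist": [[0.0055,0,-0.0045],[0,0.0025,0],[0,0,0],[0,0,0],[0,0,0]]}}

```text
clock: 14.72
eef_pos: [0.5603, -0.0989, 0.1303]
eef_rot: [0.001, 0.708, -0.706, -0.002]
force: [1.3, 0.8, -1.4]
finger_gap: 0.346
```

Emit:
{"fn": "move_arm", "kwargs": {"hand": [0.028,0.028,0.028], "slide": [[0,0,0.02],[0,0,0.01],[0,0,0]], "twist": [[0,0,0],[0,0,0],[0,0,0]]}}

```text
clock: 14.97
eef_pos: [0.5609, -0.0992, 0.1026]
eef_rot: [0.0, 0.709, -0.706, -0.002]
force: [-0.3, -0.2, -0.6]
finger_gap: 0.345
```

```bash
python3 - <<'E'
from plan import *
s=ctrl.sense();print(s['clock'],s['eef_pos'],s['force'],s['finger_gap']*88)
delta([.563,-.104,.054],rot(0,0))
snap('wrist','w8.png')
E
python3 pads.py w8.png
```

```text
14.9667 [ 0.56093627 -0.099166    0.1025723 ] [-0.29437049 -0.22042534 -0.6230726 ] 30.38863767969679
slide [ 4.9 -2.2 48.6] mm  twist [0.003  0.0018 0.004 ] deg 0.3
[ 224  155   75   69 2836] [ 0.5627 -0.1035] [0.0617 0.0641] 0.2539512813091278 range [ 0.5358 -0.1352] [ 0.5935 -0.0719]
[ 313  154   77   71 2093] [ 0.5629 -0.1816] [0.0635 0.0625] 0.25390735268592834 range [ 0.5312 -0.2123] [ 0.5939 -0.1508]
```

Pad centre (0.5628,-0.1035) confirmed. Correct 4.5 mm in y and lower in small steps.

Emit:
{"fn": "move_arm", "kwargs": {"hand": [0.028,0.028,0.028,0.028,0.028], "slide": [[0.0045,-0.002,0],[0,0,0.02],[0,0,0.015],[0,0,0.005],[0,0,0]], "twist": [[0.003,0.002,0.004],[0,0,0],[0,0,0],[0,0,0],[0,0,0]]}}

```text
clock: 15.43
eef_pos: [0.5643, -0.1045, 0.065]
eef_rot: [0.001, -0.707, 0.707, -0.002]
force: [0.5, 0.2, -0.7]
finger_gap: 0.346
```

Emit:
{"fn": "move_arm", "kwargs": {"hand": [0.028,0.028,0.028], "slide": [[0,0,0.002],[0,0,0],[0,0,0]], "twist": [[0,0,0],[0,0,0],[0,0,0]]}}

```text
clock: 15.68
eef_pos: [0.5647, -0.1045, 0.0639]
eef_rot: [0.001, -0.707, 0.707, -0.003]
force: [-0.0, -0.0, -0.4]
finger_gap: 0.35
```

Emit:
{"fn": "move_arm", "kwargs": {"hand": [0.028,0.028,0.028], "slide": [[0,0,0.0015],[0,0,0.001],[0,0,0]], "twist": [[0,0,0],[0,0,0],[0,0,0]]}}

```text
clock: 15.93
eef_pos: [0.5642, -0.1044, 0.0604]
eef_rot: [0.001, -0.707, 0.707, -0.002]
force: [-0.2, 0.5, -1.0]
finger_gap: 0.351
```

Emit:
{"fn": "move_arm", "kwargs": {"hand": [0.028,0.028,0.028,0.028], "slide": [[0,0,0.003],[0,0,0.0015],[0,0,0],[0,0,0]], "twist": [[0,0,0],[0,0,0],[0,0,0],[0,0,0]]}}

```text
clock: 16.27
eef_pos: [0.5642, -0.1043, 0.0557]
eef_rot: [0.001, -0.707, 0.707, -0.002]
force: [-0.0, 0.1, -1.4]
finger_gap: 0.346
```

Emit:
{"fn": "move_arm", "kwargs": {"hand": [0.028,0.028,0.028], "slide": [[0,0,0.001],[0,0,0],[0,0,0]], "twist": [[0,0,0],[0,0,0],[0,0,0]]}}

```text
clock: 16.52
eef_pos: [0.5643, -0.1044, 0.0549]
eef_rot: [0.001, -0.707, 0.707, -0.002]
force: [-0.4, -0.3, -0.7]
finger_gap: 0.347
```

Emit:
{"fn": "move_arm", "kwargs": {"hand": [0.028,0.028,0.028], "slide": [[0,0,0.001],[0,0,0],[0,0,0]], "twist": [[0,0,0],[0,0,0],[0,0,0]]}}

```text
clock: 16.77
eef_pos: [0.5643, -0.1044, 0.0538]
eef_rot: [0.001, -0.707, 0.707, -0.002]
force: [0.1, -0.6, -0.9]
finger_gap: 0.348
```

Emit:
{"fn": "move_arm", "kwargs": {"hand": [0.028,0.028,0.028], "slide": [[0,0,0.001],[0,0,0],[0,0,0]], "twist": [[0,0,0],[0,0,0],[0,0,0]]}}

```text
clock: 17.02
eef_pos: [0.5642, -0.1044, 0.0528]
eef_rot: [0.001, -0.707, 0.707, -0.002]
force: [-0.9, -0.3, -1.6]
finger_gap: 0.35
```

Emit:
{"fn": "move_arm", "kwargs": {"hand": [0.028,0.028,0.028], "slide": [[0,0,0.0007],[0,0,0],[0,0,0]], "twist": [[0,0,0],[0,0,0],[0,0,0]]}}

```text
clock: 17.27
eef_pos: [0.5644, -0.1045, 0.0526]
eef_rot: [0.001, -0.707, 0.707, -0.002]
force: [-1.1, -1.0, 3.7]
finger_gap: 0.35
```

Contact at 3.7 N, so release and retreat.

Emit:
{"fn": "move_arm", "kwargs": {"hand": [0.03,0.034,0.04,0.046,0.05], "slide": [[0,0,0],[0,0,0],[0,0,0],[0,0,0],[0,0,0]], "twist": [[0,0,0],[0,0,0],[0,0,0],[0,0,0],[0,0,0]]}}

```text
clock: 17.68
eef_pos: [0.5642, -0.1043, 0.052]
eef_rot: [0.001, -0.707, 0.707, -0.002]
force: [0.7, 0.4, 0.2]
finger_gap: 0.557
```

Emit:
{"fn": "move_arm", "kwargs": {"hand": [0.05,0.05,0.05,0.05,0.05], "slide": [[0,0,0],[0,0,0],[0,0,0],[0,0,0],[0,0,-0.01]], "twist": [[0,0,0],[0,0,0],[0,0,0],[0,0,0],[0,0,0]]}}

```text
clock: 18.1
eef_pos: [0.5634, -0.1041, 0.061]
eef_rot: [0.0, -0.707, 0.707, -0.001]
force: [-0.8, 0.1, -0.4]
finger_gap: 0.566
```

Emit:
{"fn": "move_arm", "kwargs": {"hand": [0.05,0.05,0.05,0.05,0.05], "slide": [[0,0,-0.02],[0,0,-0.035],[0,0,-0.035],[0,0,-0.035],[0,0,-0.035]], "twist": [[0,0,0],[0,0,0],[0,0,0],[0,0,0],[0,0,0]]}}

```text
clock: 18.52
eef_pos: [0.5631, -0.1038, 0.2249]
eef_rot: [0.001, -0.707, 0.707, -0.003]
force: [0.2, -0.7, 0.2]
finger_gap: 0.569
```

Run:
```python
from plan import *
s=ctrl.sense();print(s['clock'],s['eef_pos'],s['force'],s['finger_gap']*88)
w,W=snap('wrist','w9.png');b,Q=snap('side','d9.png')
A=w[90:290,120:395];B=b[120:320,140:380]
v=np.hstack([cv2.resize(A,None,fx=1.5,fy=1.5),cv2.resize(B,None,fx=1.5,fy=1.5)]);print(v.shape)
cv2.imwrite('pics/c9.png',v[:,:,::-1])
```

```text
18.5167 [ 0.56314005 -0.10384481  0.22487362] [ 0.16998218 -0.65115504  0.15418616] 50.03421817208475
(300, 772, 3)
```

View pics/c9.png

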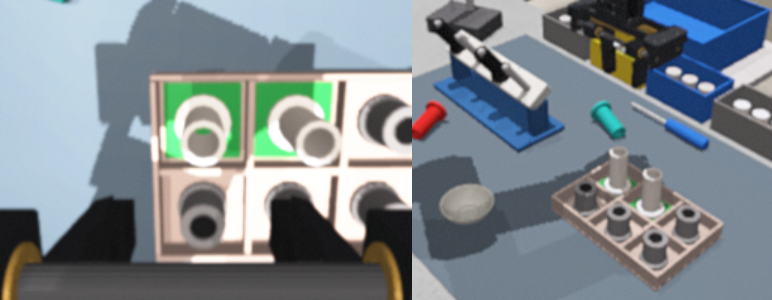

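Both whites stand upright on their pads. The blacks are still on their pegs, the four bushings are in their cells, and the decoys and bowl haven't moved. Handing in.

```bash
python3 -c "
from workcell import ctrl
print(ctrl.job_done())"
```

```text
the job is handed in; nothing more can be done
None
```

Both white sleeves came off the rack's first and third pegs and now stand upright, flange down, each centred on its own green pad. I handed the job in at about 18.6 s of the 69 s allowed.

- **Last checks:** The final wrist and side pictures show both sleeves upright on their pads. They also show both blacks still on their pegs, all four bushings in their cells, and the red and turquoise look-alikes, bowl and deburrer not visibly moved. The open gripper was about 140 mm above the sleeve tops.
- **Forces:** The first sleeve was pressed onto its pad with about 16 N at the wrist before I eased off and opened. The second touched down at about 4 N.
- **Disagreements:** My first estimates from different views differed by up to about 5 mm for sleeve and pad positions. Close wrist views settled this before the first grasp and both placements. No check failed.

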